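# Shoot a catch-locked slide bolt home on the locksmith's test board

## Task

The slide bolt on the plywood test board is held back by its red spring safety catch. With one fingertip press the red catch plate down and keep it down, and meanwhile push the bolt's upright blue thumb tab along with the other finger until the bolt is fully home in the yellow keeper; then let go, so that the catch springs back up and locks it. Only press and push, gripping and lifting nothing, and leave the loose parts on and around the board where they are.

Things in the scene. Friction and masses are not known exactly. Their poses are not given: they have to be found in the camera images.
- board: Plywood test board, 170 x 270 x 18 mm, fixed flat on the bench; origin at the centre of its underside, z up. Its +y is the way the bolt slides home. Board x, y in mm, heights above the bench: round bolt 14 thick along y at x 32, top at 36; steel guides over it at y -78 and 55, tops at 41; red catch plate beside it. Between the two only low red teeth and a lug, tops at most 42.
- keeper (a point): Centre of the top of the yellow keeper that the bolt enters: a bridge 40 mm wide, 24 mm along the bolt, its top 45 mm above the bench, at board x = 32, y = 108 mm.
- tab (a point): Centre of the bolt's blue thumb tab: an upright plate 30 mm wide (board x), 8 mm thick (board y), standing from 44 to 76 mm above the bench. This point: height 60 mm, board x = 32, y = -30 mm with the bolt drawn back, +30 mm when home. Push its -y face towards board +y.
- bolt (a joint): How far the bolt is slid towards the keeper, m: 0 drawn back (start), 0.060 fully home at its stop. About 2.5 N of friction; it stays where it is left. With the catch up a tooth stops it after some 2 mm; let up midway, the catch stops it again at 43 mm. Past 57 mm the catch can spring up behind it and lock it home.
- pad (a point): Centre of the top of the red catch plate: 40 mm wide (board x), 130 mm long (board y), 6 mm thick, at board x = -32, y = -19 mm; top 56 mm above the bench when up, 46 mm fully down. It moves straight up and down only, and a fingertip may slide along it while pressing. Across the slide its centre is 64 mm from the tab's, with a 29 mm clear gap between them.
- catch (a joint): How far the catch plate is pressed down, m: 0 up, 0.010 fully down (hard stop). A spring pushes it up with 3 N at the top, 5.5 N at 5 mm, 8 N fully down. The bolt can pass while it is more than 5 mm down; aim for 7 to 9 mm.
- lock_a: Loose brass lock cylinder in an aluminium collar, 44 mm across, 34 mm high, standing on the bench beyond the bolt's side (board +x). Origin under its centre. Leave it.
- lock_b: Loose brass lock cylinder in an aluminium collar, 40 mm across, 42 mm high, standing on the bench beyond the bolt's side (board +x). Origin under its centre. Leave it.
- collar: Loose brass ring, 36 mm across, 16 mm high, lying on the board past the end of the catch plate (its top at height 34 mm). Origin under its centre. Leave it.
- screwdriver: Loose blue screwdriver, 160 mm long, lying on the bench off the board's -y end. Origin on the bench under its shaft line near its middle. Leave it.
- jar: Loose amber jar with a black lid, 52 mm across, 70 mm high, standing on the bench off the board's +y (keeper) end. Origin under its centre. Leave it.
- cam: Loose flat steel lock cam, 5 mm thick, 49 mm long, lying on the bench on the catch plate's side (board -x). Origin under the centre of its round end. Leave it.

How it is judged:
By the outcome, as a careful person would: the job done as asked, in the order asked, and still so for the second after the job is handed in, with the robot touching nothing.
It also fails if it takes over 40 s, if anything falls off the work surface, if the arm or the gripper's body presses on something with over 40 N, if the wrist force passes 120 N, or if a joint passes its speed limit or range.

## Robot

A 6-joint arm with a two-finger parallel gripper is mounted at the origin on the work surface. World frame = base frame: x ahead of the robot, y to its left, z up, the work surface at z = 0. Lengths are in m, angles in rad, forces in N, time in s.
With the tool pointing down it reaches from about 0.325 to 0.875 m from the base axis. Payload 4.4 kg.
Tool frame: the origin (TCP) lies between the finger pads; the fingertips stand 14 mm ahead of it and the grasp point (between the pads) lies 5 mm behind it; z points along the fingers, y is the line along which they close (so a half turn about z gives the same grasp; the last joint's range is limited). The gripper opens to 85 mm and grips with 20 to 120 N. Pads are 22 mm wide; open, the fingers measure 114 mm over their backs; the gripper's body (76 mm by 85 mm) begins 54 mm behind the grasp point. The pads swing forward as they close: fully open they stand 13 mm farther back than shut.
Start: joints at [1.149, 0.207, 1.542, -0, 1.393, -0.15], TCP at [0.154, 0.554, 0.224] pointing down, gripper open.
Joint ranges: [-2.73, 2.73], [-0.86, 2.22], [0.23, 2.46], [-1.11, 4.25], [0.08, 2.63], [-2.82, 2.82]. Speed limits (rad/s): [2.79, 2.79, 3.14, 3.14, 3.14, 3.14].

## Interface

Orientations are given as a rotation vector (axis times angle).
In Python, from bench import telemetry, optics, r gives the robot as it stands.
- The arm moves only by the shell command python3 -m jog 'ROWS' [FORCE]. ROWS is JSON, a list of rows, each a list of 3 entries, a list of its own where there are three numbers: the shift along the world's x, y, z in mm, then the turn, a rotation vector about the world's x, y, z in rad, then the opening, from 0 (shut) to 1 (fully open). In form: [[[dx, dy, dz], [ax, ay, az], fingers], ...]. A call has exactly 5 rows; each row is the pose to reach, as a shift and turn from the pose commanded when the call began; what a row does not reach only later rows make up. A row lasts 1/12 s, in which the tool goes at most 41.7 mm and 7.16 degrees, less where a joint would pass 70% of its speed; a pose out of reach is approached as far as the arm can. A call with a gripper value outside its range is refused whole. The fingers move at their own pace and stop on an object; FORCE is the grip in N (left out, the last holds). Time passes only in rows, so rows that repeat a pose let the fingers close, or fill a call up. It gives the time, the measured TCP pose, the force, the opening and the grip force at its end, in the units of the state.
- telemetry.read_state(): the state, without advancing time (a new reading comes with each control period).
- optics.capture(name): name is "scene" or "top" or "wrist"; returns a dict with "image" (384x512x3 uint8, red, green, blue), "range_z" (384x512 float32, m along the optical axis (not along the pixel's ray), 0 where there is no reading), "fx", "fy", "cx", "cy" (pixels), "k1" (the pictures are not rectified: a ray, as slopes to the right and down, at radius r is drawn at 1 + k1 r^2 times it, then the intrinsics apply), "cam_to_world" (4x4, takes a point from camera to world coordinates); the wrist camera has in their place "hand_eye" (4x4, takes a point from camera to tool coordinates, whose origin is the TCP and whose axes are the flange's). Camera axes: x right, y up, looking along -z (the intrinsics and any distortion apply to the point x, -y, -z); pixel columns grow to the right and rows downward; lengths in m; the calibration is good to about 2 mm. A picture is of the moment at which its call begins: read the wrist's pose just before it.
- r.sign_off(): hands the job in; it is judged then, once.
Trained networks look in a picture, given as the dict that the camera call returned (one of the last four; its "shot" number tells which), for a name from the list of things; names that differ only in an ending like _2 or _b are one class to them, and where a whole thing is asked for, a point or a joint stands for the part that bears it (a point fixed in the world has none). Each returns a list of dicts, best first, with "p" (0 to 1); they miss things now and then, are a little off and sometimes report something else, mostly with a low value. They report only what shows in the picture. A call takes as long as a camera call.
- optics.outline_of(picture, name): "pixels" (384x512 bool, what is visible of it) and "rect" ([left, top, right, bottom] in pixels, round what is visible of it).
The state is a dict: "clock": time; "joint_positions": joint angles; "qvel": joint speeds; "joint_efforts": joint torques, N m; "ee_pos": TCP position; "eef_rot": TCP orientation; "force": force on the tool from outside, world axes, zero at the start; "torque": the same for the moment, N m; "opening": finger opening in m; "grasp_force": force on a finger pad.
Only numpy, scipy, OpenCV 4.12 (cv2) and the standard library are available. Lean on these libraries where they do the work, as an engineer would, in place of code of your own. Each camera call takes 0.05 s, during which the arm holds its last target. There are 200 camera calls.

## Working session

There is one attempt and no reset: what is moved stays moved. The work goes in short steps, Python scripts to look and compute and a shell command to move; the robot and the scene stay as the last step left them, time stands still between calls to the robot, and variables do not carry over. Pictures are saved under pics/ and viewed, at most 10 in all, crops included, and the job is handed in when it is done.

```bash
mkdir -p pics; ls; cat > h.py <<'E'
import numpy as np, cv2
from bench import telemetry, optics, r
from scipy.spatial.transform import Rotation as R
def T_of(p, st=None):
    if 'cam_to_world' in p: return np.array(p['cam_to_world'])
    T=np.eye(4); T[:3,:3]=R.from_rotvec(st['eef_rot']).as_matrix(); T[:3,3]=st['ee_pos']
    return T@np.array(p['hand_eye'])
def pts(p, T, mask=None):
    """world points (N,3) of the masked pixels"""
    d=p['range_z']; m=(d>0) if mask is None else (mask&(d>0))
    v,u=np.nonzero(m)
    K=np.array([[p['fx'],0,p['cx']],[0,p['fy'],p['cy']],[0,0,1]],float)
    s=cv2.undistortPoints(np.stack([u,v],1).astype(np.float64)[:,None],K,np.array([p['k1'],0,0,0,0.]))[:,0]
    z=d[v,u]; c=np.stack([s[:,0]*z,-s[:,1]*z,-z,np.ones_like(z)],1)
    return (c@T.T)[:,:3]
E
python3 - <<'E'
from h import *
st=telemetry.read_state(); print(st)
for n in('scene','top'):
    p=optics.capture(n); T=T_of(p)
    cv2.imwrite(f'pics/{n}0.png',p['image'][:,:,::-1])
    for k in('board','tab','pad','keeper','bolt','collar','lock_a','jar','screwdriver','cam'):
        for o in optics.outline_of(p,k)[:2]:
            q=pts(p,T,o['pixels']); 
            print(n,k,round(o['p'],2),o['rect'],len(q),np.round(np.median(q,0),4) if len(q) else '')
E
```

```text
pics
{'clock': 0.0, 'joint_positions': array([ 1.14847652e+00,  2.07430232e-01,  1.54297263e+00,  6.71252410e-06,
        1.39346838e+00, -1.50486813e-01]), 'qvel': array([ 0.00038362,  0.00064367,  0.00128138, -0.00094916, -0.00043109,
       -0.00096318]), 'joint_efforts': array([-1.65419227e-03, -3.83042943e+01, -2.91592205e+01, -2.60007428e-04,
        1.06863939e-02, -2.78643434e-06]), 'ee_pos': array([0.15406819, 0.55317493, 0.22301109]), 'eef_rot': array([-0.42559434, -3.11197335,  0.00342976]), 'force': array([0.05500093, 0.44782905, 0.33545968]), 'torque': array([-0.03739589,  0.02405104,  0.03724781]), 'grasp_force': 0.0, 'opening': 0.08538520946027978}
scene board 0.62 [178.4, 129.9, 285.7, 206.4] 3953 [ 0.5618 -0.0927  0.02  ]
scene tab 0.92 [197.0, 141.5, 223.1, 169.4] 393 [ 0.5606 -0.1519  0.0368]
scene pad 0.9 [213.6, 131.4, 255.1, 168.0] 553 [ 0.5056 -0.1227  0.0553]
scene keeper 0.65 [175.0, 134.7, 283.9, 208.2] 4039 [ 0.5618 -0.0937  0.02  ]
scene keeper 0.19 [165.1, 153.9, 182.7, 172.2] 259 [ 0.6432 -0.2018  0.025 ]
scene bolt 0.86 [202.2, 141.1, 226.1, 167.8] 301 
[... 837 characters left out ...]
[ 0.4961 -0.1345  0.0568]
top keeper 0.97 [288.7, 163.3, 422.4, 256.8] 10361 [ 0.5284 -0.1216  0.0207]
top bolt 0.57 [339.2, 186.9, 415.4, 207.0] 549 [ 0.5569 -0.1471  0.0365]
top collar 0.47 [310.6, 214.9, 314.5, 222.5] 19 [ 0.5044 -0.0316  0.0346]
top lock_a 0.81 [387.8, 147.2, 411.3, 169.6] 382 [ 0.6345 -0.2074  0.0391]
top lock_a 0.65 [308.5, 140.9, 329.1, 158.7] 332 [ 0.6467 -0.0392  0.0341]
top jar 0.81 [255.1, 191.1, 281.1, 217.2] 507 [0.5331 0.0601 0.071 ]
top screwdriver 0.97 [446.1, 181.0, 458.8, 254.4] 576 [ 0.4812 -0.3189  0.0227]
top screwdriver 0.43 [307.1, 139.7, 327.6, 163.3] 336 [ 0.6452 -0.0392  0.0341]
top cam 0.52 [319.3, 257.8, 342.5, 267.4] 194 [ 0.4122 -0.08    0.0063]
```

```bash
python3 - <<'E'
from h import *
p=optics.capture('top'); T=T_of(p)
cv2.imwrite('pics/topcrop.png',cv2.resize(p['image'][120:290,240:470,::-1],None,fx=3.4,fy=3.4,interpolation=cv2.INTER_CUBIC))
o=optics.outline_of(p,'pad')[0]; q=pts(p,T,o['pixels']); q=q[abs(q[:,2]-.056)<.004]
print('pad',len(q),cv2.minAreaRect((q[:,:2]*1000).astype(np.float32)),q[:,2].mean())
o=optics.outline_of(p,'board')[0]; q=pts(p,T,o['pixels']); b=q[abs(q[:,2]-.018)<.004]
print('board',cv2.minAreaRect((b[:,:2]*1000).astype(np.float32)), b[:,2].mean())
a=pts(p,T); rr=a[(a[:,0]>.42)&(a[:,0]<.63)&(a[:,1]>-.26)&(a[:,1]<.03)]
t=rr[(rr[:,2]>.066)]; print('tab top',len(t),t.mean(0),t.min(0),t.max(0))
print(cv2.minAreaRect((t[:,:2]*1000).astype(np.float32)))
E
```

```text
pad 1290 ((494.286376953125, -140.370361328125), (130.44189453125, 40.004024505615234), 85.84957885742188) 0.056917206405684054
board ((527.5498046875, -123.75064086914062), (270.8677062988281, 170.23680114746094), 85.83120727539062) 0.019545540070709307
tab top 80 [ 0.55708017 -0.15451527  0.07568741] [ 0.5434076  -0.16098552  0.06730515] [ 0.57117518 -0.1505581   0.0802677 ]
((557.2953491210938, -155.266357421875), (8.88054370880127, 28.490266799926758), 84.77470397949219)
```

View pics/topcrop.png

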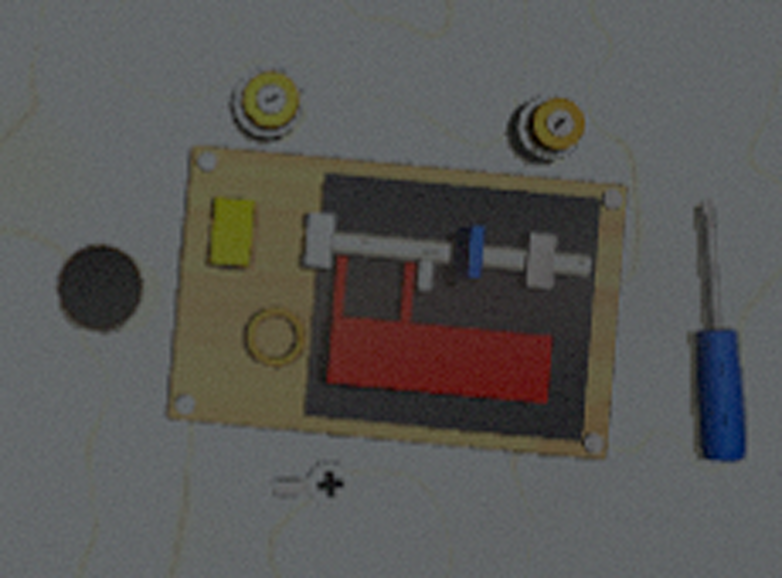

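```bash
python3 -m jog '[[[18.5,-37,0],[0,0,-0.069],0.6],[[37,-74,0],[0,0,-0.137],0.6],[[55.5,-111,0],[0,0,-0.206],0.6],[[74,-148,0],[0,0,-0.274],0.6],[[92,-185,0],[0,0,-0.343],0.6]]'
python3 -m jog '[[[18.5,-37,0],[0,0,-0.069],0.6],[[37,-74,0],[0,0,-0.137],0.6],[[55.5,-111,0],[0,0,-0.206],0.6],[[74,-148,0],[0,0,-0.274],0.6],[[92,-185,0],[0,0,-0.343],0.6]]'
python3 -m jog '[[[18.5,-37,0],[0,0,-0.069],0.6],[[37,-74,0],[0,0,-0.137],0.6],[[55.5,-111,0],[0,0,-0.206],0.6],[[74,-148,0],[0,0,-0.274],0.6],[[92,-185,0],[0,0,-0.343],0.6]]'
```

```text
clock: 1.67
ee_pos: [0.2467, 0.3673, 0.2242]
eef_rot: [0.954, 2.993, 0.0]
force: [1.4, -0.8, 0.6]
opening: 0.0512
grasp_force: 0.0
clock: 2.08
ee_pos: [0.3389, 0.1821, 0.2246]
eef_rot: [1.451, 2.785, 0.002]
force: [0.3, 0.6, -0.6]
opening: 0.051
grasp_force: 0.0
clock: 2.5
ee_pos: [0.431, -0.0033, 0.2246]
eef_rot: [1.907, 2.495, 0.001]
force: [0.7, 0.2, -0.6]
opening: 0.0513
grasp_force: 0.0
```

```bash
python3 -m jog '[[[18.5,-36.5,0],[0,0,-0.068],0.6],[[37,-73,0],[0,0,-0.136],0.6],[[55,-109.5,0],[0,0,-0.204],0.6],[[73.5,-146,0],[0,0,-0.272],0.6],[[92,-182,0],[0,0,-0.339],0.6]]'
python3 -m jog '[[[0,0,-30],[0,0,0],0.6],[[0,0,-60],[0,0,0],0.6],[[0,0,-90],[0,0,0],0.6],[[0,0,-110],[0,0,0],0.6],[[0,0,-110],[0,0,0],0.6]]'
python3 - <<'E'
from h import *
st=telemetry.read_state(); p=optics.capture('wrist'); T=T_of(p,st)
M=R.from_rotvec(st['eef_rot']).as_matrix(); print(st['ee_pos'],M[:,1],M[:,2],st['joint_positions'],st['force'])
q=pts(p,T); sel=(q[:,2]>.1)
cv2.imwrite('pics/w0.png',p['image'][:,:,::-1])
o=optics.outline_of(p,'pad'); 
ex=np.array([.9974,-.0727]); ey=np.array([.0727,.9974]); O=np.array([.5275,-.12375])
def bd(a): d=a[:,:2]-O; return np.stack([d@ex,d@ey,a[:,2]],1)*1000
for k in('pad','tab'):
    for o in optics.outline_of(p,k)[:1]:
        a=bd(pts(p,T,o['pixels'])); print(k,o['p'],o['rect'],np.percentile(a,[2,50,98],axis=0).round(1))
s=optics.capture('scene'); a=bd(pts(s,T_of(s)))
cv2.imwrite('pics/s1.png',cv2.resize(s['image'][60:220,150:320,::-1],None,fx=3.5,fy=3.5))
m=a[(abs(a[:,0])<60)&(abs(a[:,1]+62)<15)&(a[:,2]>80)&(a[:,2]<200)]
print('finger low z',np.percentile(m[:,2],[0,1,2,5]) if len(m) else None)
E
```

```text
clock: 2.92
ee_pos: [0.5229, -0.1853, 0.2242]
eef_rot: [2.301, 2.139, 0.0]
force: [-0.0, 0.3, 1.0]
opening: 0.051
grasp_force: 0.0
clock: 3.33
ee_pos: [0.5183, -0.1812, 0.1087]
eef_rot: [-2.289, -2.136, 0.006]
force: [-1.0, 0.7, -0.8]
opening: 0.051
grasp_force: 0.0
[ 0.51829094 -0.18121209  0.10867619] [ 0.99753771 -0.06937554 -0.01027395] [-0.00992782  0.00533213 -0.9999365 ] [-4.93989894e-01  2.82599404e-01  1.70403218e+00 -1.36437640e-05
  1.16623043e+00 -4.24525686e-01] [-0.96231928  0.67415995 -0.82233344]
pad 0.92 [194.6, 62.0, 302.3, 246.0] [[-48.5 -81.1  35.1]
 [-27.9  -6.6  54.8]
 [ 16.3  41.5  56.2]]
tab 0.73 [281.1, 70.0, 342.2, 264.5] [[  15.2 -102.1   29.4]
 [  31.8  -19.9   34.5]
 [  45.6   42.3   75.4]]
finger low z [126.66845253 128.08156537 129.89544052 133.94683176]
```

View pics/w0.png

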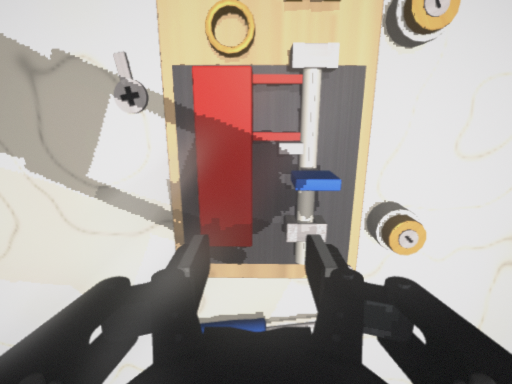

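View pics/s1.png

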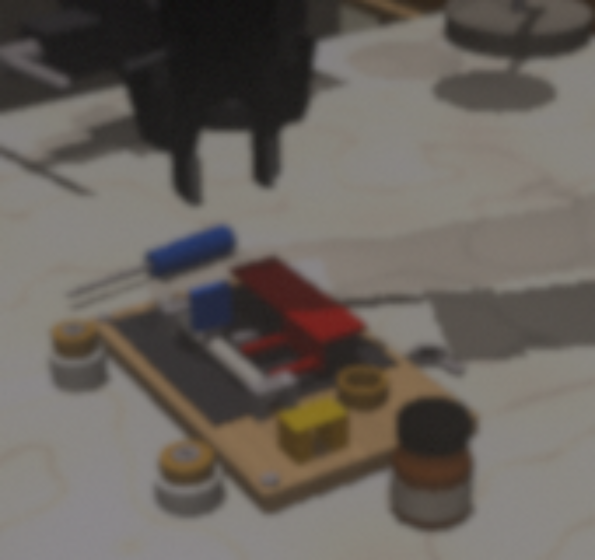

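```bash
python3 - <<'E'
from h import *
ex=np.array([.9974,-.0727]); ey=np.array([.0727,.9974]); O=np.array([.5275,-.12375])
def bd(a): d=a[:,:2]-O; return np.stack([d@ex,d@ey,a[:,2]],1)*1000
st=telemetry.read_state();M=R.from_rotvec(st['eef_rot']).as_matrix(); print(st['ee_pos'],bd(st['ee_pos'][None]),M[:,1],M[:,2],st['force'])
for n in('scene','top'):
    s=optics.capture(n); a=bd(pts(s,T_of(s)))
    m=a[(abs(a[:,0])<70)&(abs(a[:,1]+62)<40)&(a[:,2]>79)&(a[:,2]<150)]
    print(n,len(m),m[np.argsort(m[:,2])[:12]].round(0).tolist())
st=telemetry.read_state(); w=optics.capture('wrist'); a=bd(pts(w,T_of(w,st))); m=a[(a[:,2]>79)&(a[:,1]<-30)]
for side in(-1,1):
    q=m[(m[:,0]*side>15)&(m[:,0]*side<55)]; q=q[q[:,2]<110]; print('wrist',side,len(q),np.percentile(q,[0,2,50,98],axis=0).round(1).tolist() if len(q) else '')
E
```

```text
[ 0.52414769 -0.18392447  0.11663845] [[  1.03109413 -60.26173179 116.63844941]] [ 0.99762628 -0.06872918  0.00425412] [ 0.0041122  -0.00220617 -0.99998911] [ 0.19878104 -0.17810612  0.67034612]
scene 130 [[-27.0, -64.0, 126.0], [-27.0, -54.0, 127.0], [25.0, -50.0, 128.0], [-27.0, -59.0, 128.0], [32.0, -52.0, 128.0], [-29.0, -48.0, 129.0], [-27.0, -49.0, 129.0], [29.0, -48.0, 129.0], [32.0, -57.0, 129.0], [31.0, -54.0, 130.0], [-26.0, -61.0, 130.0], [32.0, -47.0, 130.0]]
top 49 [[36.0, -28.0, 79.0], [26.0, -29.0, 79.0], [43.0, -27.0, 80.0], [41.0, -25.0, 80.0], [-27.0, -57.0, 131.0], [24.0, -60.0, 131.0], [-38.0, -52.0, 132.0], [25.0, -47.0, 132.0], [-28.0, -47.0, 133.0], [-30.0, -47.0, 134.0], [-33.0, -47.0, 135.0], [34.0, -51.0, 135.0]]
wrist -1 0 
wrist 1 0
```

```bash
python3 - <<'E'
from h import *
ex=np.array([.9974,-.0727]); ey=np.array([.0727,.9974]); O=np.array([.5275,-.12375])
def pj(p,X):
    c=(np.linalg.inv(T_of(p,st))@np.r_[X,1])[:3]; s=np.array([c[0],-c[1]])/-c[2]; s=s*(1+p['k1']*(s@s)); return (s[0]*p['fx']+p['cx'],s[1]*p['fy']+p['cy'])
st=telemetry.read_state(); w=optics.capture('wrist'); s=optics.capture('scene')
M=R.from_rotvec(st['eef_rot']).as_matrix()
for z in(-.02,-.01,0,.01,.02):
  for sx in(-.011,.011):
    L=[st['ee_pos']+M@np.array([sx,y,z]) for y in(-.040,-.0255,.0255,.04)]
    print(z,sx,'wrist',[np.round(pj(w,X)).astype(int).tolist() for X in L],'scene',[np.round(pj(s,X)).astype(int).tolist() for X in L])
i=np.hstack([cv2.resize(w['image'][220:330,130:390],None,fx=1.9,fy=1.9),np.zeros((209,6,3),np.uint8)])
j=cv2.resize(s['image'][80:130,180:250],None,fx=7,fy=7)
c=np.zeros((570,500,3),np.uint8); c[:209,:500]=i; c[215:565,:490]=j
cv2.imwrite('pics/tips.png',cv2.convertScaleAbs(c[:,:,::-1],alpha=2))
E
```

```text
-0.02 -0.011 wrist [[180, 280], [208, 280], [308, 280], [336, 280]] scene [[226, 106], [221, 107], [202, 112], [197, 113]]
-0.02 0.011 wrist [[176, 240], [206, 240], [310, 241], [340, 241]] scene [[230, 109], [225, 110], [207, 115], [201, 116]]
-0.01 -0.011 wrist [[184, 270], [211, 270], [305, 270], [331, 270]] scene [[226, 110], [221, 111], [203, 116], [197, 117]]
-0.01 0.011 wrist [[181, 232], [209, 232], [307, 233], [335, 233]] scene [[230, 113], [225, 114], [207, 119], [202, 120]]
0 -0.011 wrist [[189, 261], [214, 261], [302, 261], [327, 261]] scene [[226, 114], [221, 115], [203, 119], [198, 121]]
0 0.011 wrist [[186, 225], [212, 225], [304, 225], [330, 225]] scene [[230, 117], [225, 118], [207, 123], [202, 124]]
0.01 -0.011 wrist [[192, 253], [216, 253], [300, 253], [323, 253]] scene [[226, 117], [221, 119], [203, 123], [198, 124]]
0.01 0.011 wrist [[190, 219], [215, 219], [301, 219], [326, 219]] scene [[231, 120], [226, 122], [207, 126], [202, 128]]
0.02 -0.011 wrist [[196, 246], [218, 246], [297, 246], [320, 246]] scene [[226, 121], [221, 122], [204, 127], [198, 128]]
0.02 0.011 wrist [[194, 213], [217, 213], [299, 214], [322, 214]] scene [[231, 124], [226, 125], [208, 130], [202, 132]]
```

View pics/tips.png

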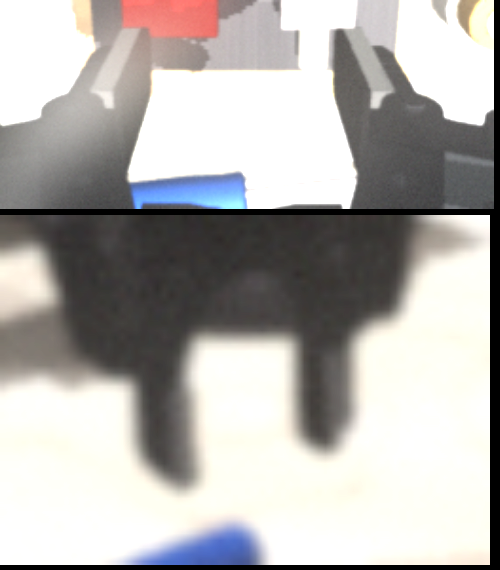

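```bash
python3 -m jog '[[[0,0,-12],[0,0,0],0.6],[[0,0,-24],[0,0,0],0.6],[[0,0,-34],[0,0,0],0.6],[[0,0,-40],[0,0,0],0.6],[[0,0,-40],[0,0,0],0.6]]'
python3 -m jog '[[[0,0,-2],[0,0,0],0.6],[[0,0,-4],[0,0,0],0.6],[[0,0,-6],[0,0,0],0.6],[[0,0,-6],[0,0,0],0.6],[[0,0,-6],[0,0,0],0.6]]'
python3 - <<'E'
from h import *
st=telemetry.read_state();print(st['ee_pos'],st['force'],st['torque'])
s=optics.capture('scene'); c=s['image'][95:185,165:290,::-1]
cv2.imwrite('pics/s2.png',cv2.convertScaleAbs(cv2.resize(c,None,fx=6,fy=6,interpolation=cv2.INTER_CUBIC),alpha=1.8))
E
```

```text
clock: 4.25
ee_pos: [0.5203, -0.182, 0.0711]
eef_rot: [-2.293, -2.14, 0.003]
force: [-0.1, 0.4, -0.2]
opening: 0.0511
grasp_force: 0.0
clock: 4.67
ee_pos: [0.5226, -0.1832, 0.0684]
eef_rot: [2.296, 2.143, 0.0]
force: [1.0, 0.6, -0.7]
opening: 0.0513
grasp_force: 0.0
[ 0.5225697  -0.18321262  0.06842202] [ 1.04832865  0.59298576 -0.71510961] [ 0.01985032 -0.05174867 -0.05799493]
```

View pics/s2.png

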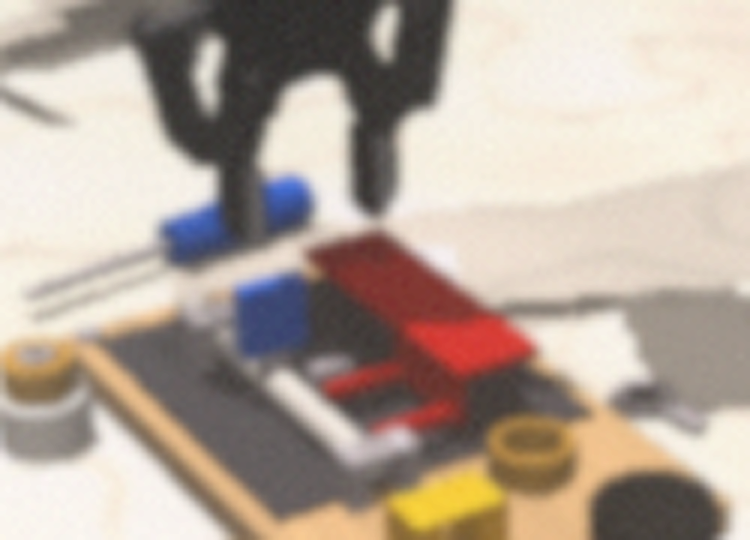

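```bash
python3 -m jog '[[[0,0,-3],[0,0,0],0.6],[[0,0,-6],[0,0,0],0.6],[[0,0,-9],[0,0,0],0.6],[[0,0,-12],[0,0,0],0.6],[[0,0,-12],[0,0,0],0.6]]'
python3 -m jog '[[[0,0,-2],[0,0,0],0.6],[[0,0,-4],[0,0,0],0.6],[[0,0,-5],[0,0,0],0.6],[[0,0,-5],[0,0,0],0.6],[[0,0,-5],[0,0,0],0.6]]'
python3 - <<'E'
from h import *
st=telemetry.read_state();print(st['ee_pos'],st['force'],st['torque'])
E
```

```text
clock: 5.13
ee_pos: [0.5217, -0.1828, 0.0552]
eef_rot: [-2.296, -2.142, 0.001]
force: [-0.3, -0.1, -0.2]
opening: 0.0516
grasp_force: 0.0
clock: 5.55
ee_pos: [0.5224, -0.1831, 0.0511]
eef_rot: [-2.297, -2.144, 0.0]
force: [0.3, -0.7, 0.1]
opening: 0.0512
grasp_force: 0.0
[ 0.52237983 -0.18311753  0.05113585] [ 0.25437838 -0.66945087  0.10166883] [0.0094073  0.00893672 0.02367817]
```

```bash
python3 -m jog '[[[0,0,-1],[0,0,0],0.6],[[0,0,-2],[0,0,0],0.6],[[0,0,-3],[0,0,0],0.6],[[0,0,-4],[0,0,0],0.6],[[0,0,-4],[0,0,0],0.6]]'
python3 -m jog '[[[0,0,-1],[0,0,0],0.6],[[0,0,-2],[0,0,0],0.6],[[0,0,-3],[0,0,0],0.6],[[0,0,-3],[0,0,0],0.6],[[0,0,-3],[0,0,0],0.6]]'
python3 - <<'E'
from h import *
st=telemetry.read_state();print(st['ee_pos'],st['force'],st['torque'])
ex=np.array([.9974,-.0727]); ey=np.array([.0727,.9974]); O=np.array([.5275,-.12375])
p=optics.capture('top'); 
for o in optics.outline_of(p,'pad')[:1]:
    q=pts(p,T_of(p),o['pixels']); print(np.percentile(q[:,2],[10,30,50,70,90]))
w=optics.capture('wrist')
for o in optics.outline_of(w,'pad')[:1]:
    q=pts(w,T_of(w,st),o['pixels']); print(np.percentile(q[:,2],[10,30,50,70,90]))
E
```

```text
clock: 5.97
ee_pos: [0.5222, -0.183, 0.0469]
eef_rot: [-2.296, -2.143, 0.0]
force: [-0.2, -0.5, -0.2]
opening: 0.0512
grasp_force: 0.0
clock: 6.38
ee_pos: [0.5225, -0.1832, 0.0444]
eef_rot: [2.297, 2.143, -0.0]
force: [-1.1, 0.4, 3.4]
opening: 0.0514
grasp_force: 1.4
[ 0.5224913  -0.18321367  0.04444611] [-1.06258711  0.38312593  3.40272639] [ 0.05488448  0.18476158 -0.04759278]
[0.05103404 0.05317964 0.05357341 0.05394999 0.05445951]
```

```bash
python3 -m jog '[[[0,0,-1],[0,0,0],0.6],[[0,0,-2],[0,0,0],0.6],[[0,0,-3],[0,0,0],0.6],[[0,0,-3],[0,0,0],0.6],[[0,0,-3],[0,0,0],0.6]]'
python3 - <<'E'
from h import *
for i in range(3):
    p=optics.capture('top'); st=telemetry.read_state();print(st['ee_pos'],st['force'],st['torque'])
for o in optics.outline_of(p,'pad')[:1]:
    q=pts(p,T_of(p),o['pixels']); print(np.percentile(q[:,2],[10,30,50,70,90]))
E
```

```text
clock: 7.0
ee_pos: [0.5224, -0.1832, 0.0413]
eef_rot: [2.297, 2.143, -0.0]
force: [-1.0, 0.6, 4.6]
opening: 0.0512
grasp_force: 2.2
[ 0.52247614 -0.18318571  0.04130308] [-0.87475602  0.22497374  4.52719596] [0.01218699 0.27513435 0.0360786 ]
[ 0.52247368 -0.18320371  0.04130881] [-0.64368414 -0.29896244  4.61855923] [ 0.02181025  0.27599329 -0.01263972]
[ 0.52248686 -0.18320971  0.04131798] [-0.8716176  -0.36774386  4.05883643] [ 0.01563666  0.27219582 -0.02192326]
[0.00152363 0.00456317 0.00577048 0.00674955 0.00821507]
```

```bash
python3 -m jog '[[[0,0,-1],[0,0,0],0.6],[[0,0,-2],[0,0,0],0.6],[[0,0,-3],[0,0,0],0.6],[[0,0,-4.5],[0,0,0],0.6],[[0,0,-4.5],[0,0,0],0.6]]'
python3 - <<'E'
from h import *
for i in range(3):
    p=optics.capture('scene'); st=telemetry.read_state();print(st['ee_pos'],st['force'],st['torque'])
q=pts(p,T_of(p)); ex=np.array([.9974,-.0727]); ey=np.array([.0727,.9974]); O=np.array([.5275,-.12375])
d=q[:,:2]-O; bx,by=d@ex*1000,d@ey*1000; z=q[:,2]*1000
m=(abs(bx+32)<16)&(by>-30)&(by<40); print('pad z',np.median(z[m]))
m=(abs(bx-32)<13)&(abs(by)<60)&(z>55)&(z<75); print('tab',m.sum(),np.percentile(by[m],[5,50,95]))
c=p['image'][95:185,165:290,::-1]
cv2.imwrite('pics/s3.png',cv2.convertScaleAbs(cv2.resize(c,None,fx=6,fy=6,interpolation=cv2.INTER_CUBIC),alpha=1.8))
E
```

```text
clock: 7.62
ee_pos: [0.5225, -0.1833, 0.0368]
eef_rot: [2.297, 2.143, 0.0]
force: [-2.1, 0.4, 6.0]
opening: 0.0514
grasp_force: 3.3
[ 0.52250446 -0.18323121  0.03689373] [-1.2228823   0.36602143  6.03002513] [0.01700681 0.37224956 0.04186607]
[ 0.52249451 -0.18324619  0.03693117] [-1.91599875  0.1553917   6.93309238] [ 0.03939409  0.43120976 -0.030046  ]
[ 0.52248319 -0.18322119  0.0369475 ] [-1.72711691  0.18396983  6.72877699] [0.00156265 0.46723217 0.01369102]
pad z 340.45067639692587
tab 95 [-53.48464544 -26.65514847 -23.55111261]
```

View pics/s3.png

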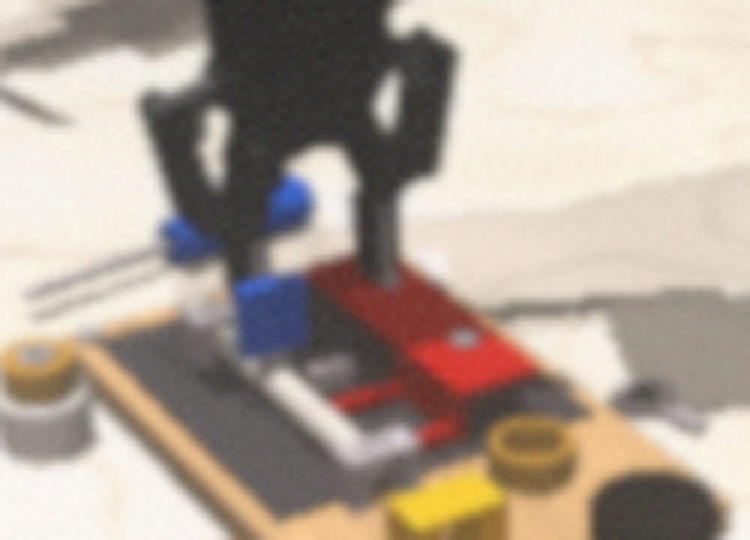

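```bash
python3 -m jog '[[[0.2,2.5,-0.7],[0,0,0],0.6],[[0.4,5,-0.7],[0,0,0],0.6],[[0.5,7.5,-0.7],[0,0,0],0.6],[[0.7,10,-0.7],[0,0,0],0.6],[[0.9,12,-0.7],[0,0,0],0.6]]'
python3 -m jog '[[[0.2,2,0],[0,0,0],0.6],[[0.3,4,0],[0,0,0],0.6],[[0.5,7,0],[0,0,0],0.6],[[0.7,10,0],[0,0,0],0.6],[[0.9,12,0],[0,0,0],0.6]]'
python3 - <<'E'
from h import *
st=telemetry.read_state();print(st['ee_pos'],st['force'],st['torque'])
E
```

```text
clock: 8.18
ee_pos: [0.5247, -0.1735, 0.0372]
eef_rot: [2.292, 2.141, -0.002]
force: [-0.4, -5.9, 6.8]
opening: 0.0513
grasp_force: 3.2
clock: 8.6
ee_pos: [0.5257, -0.1624, 0.0372]
eef_rot: [2.291, 2.14, -0.003]
force: [-1.8, -7.5, 7.0]
opening: 0.051
grasp_force: 4.7
[ 0.52565133 -0.16238491  0.03724517] [-1.76112522 -7.45616043  6.99989401] [-1.25734892  0.35095925  0.07155639]
```

```bash
cat > chk.py <<'E'
from h import *
ex=np.array([.9974,-.0727]); ey=np.array([.0727,.9974]); O=np.array([.5275,-.12375])
def bd(a): d=a[:,:2]-O; return np.stack([d@ex,d@ey,a[:,2]],1)*1000
def chk():
    p=optics.capture('scene'); st=telemetry.read_state(); im=p['image']; print(st['clock'],bd(st['ee_pos'][None]).round(1),st['force'].round(1),st['torque'].round(2))
    hsv=cv2.cvtColor(im,cv2.COLOR_RGB2HSV)
    blue=(abs(hsv[...,0].astype(int)-112)<14)&(hsv[...,1]>110); red=((hsv[...,0]<8)|(hsv[...,0]>172))&(hsv[...,1]>120)
    a=bd(pts(p,T_of(p),blue)); a=a[(abs(a[:,0]-32)<18)&(abs(a[:,1])<70)&(a[:,2]>46)&(a[:,2]<74)]
    print('tab y',len(a),np.percentile(a[:,1],[5,50,95]).round(1) if len(a) else '')
    a=bd(pts(p,T_of(p),red)); a=a[(abs(a[:,0]+32)<17)&(a[:,1]>-80)&(a[:,1]<42)&(a[:,2]>35)]
    print('pad z',len(a),np.percentile(a[:,2],[25,50,75]).round(1) if len(a) else '')
    return p
if __name__=='__main__': chk()
E
python3 chk.py
```

```text
8.65 [[  1.  -38.3  37.3]] [-2.2 -6.4  6. ] [-1.09  0.4   0.07]
tab y 88 [-19.9 -17.4 -15.3]
pad z 198 [46.8 47.4 47.9]
```

```bash
python3 -m jog '[[[0.2,3,0],[0,0,0],0.6],[[0.4,6,0],[0,0,0],0.6],[[0.7,9,0],[0,0,0],0.6],[[0.9,12,0],[0,0,0],0.6],[[1.1,15,0],[0,0,0],0.6]]'
python3 -m jog '[[[0.2,3,0],[0,0,0],0.6],[[0.4,6,0],[0,0,0],0.6],[[0.7,9,0],[0,0,0],0.6],[[0.9,12,0],[0,0,0],0.6],[[1.1,15,0],[0,0,0],0.6]]'
python3 chk.py
```

```text
clock: 9.07
ee_pos: [0.5267, -0.1475, 0.0372]
eef_rot: [2.291, 2.14, -0.003]
force: [-1.3, -8.3, 5.8]
opening: 0.0511
grasp_force: 4.8
clock: 9.48
ee_pos: [0.5279, -0.1324, 0.0373]
eef_rot: [2.291, 2.14, -0.003]
force: [-1.1, -7.3, 6.4]
opening: 0.0513
grasp_force: 4.7
9.5333 [[ 0.9 -8.  37.2]] [-1.3 -7.6  7.1] [-1.13  0.4   0.07]
tab y 92 [10.5 12.5 14.5]
pad z 197 [46.7 47.2 47.7]
```

```bash
python3 -m jog '[[[0.2,3,0],[0,0,0],0.6],[[0.4,6,0],[0,0,0],0.6],[[0.7,9,0],[0,0,0],0.6],[[0.9,12,0],[0,0,0],0.6],[[1.1,15,0],[0,0,0],0.6]]'
python3 -m jog '[[[0.1,1.5,0],[0,0,0],0.6],[[0.2,3,0],[0,0,0],0.6],[[0.3,4.5,0],[0,0,0],0.6],[[0.4,6,0],[0,0,0],0.6],[[0.4,6,0],[0,0,0],0.6]]'
python3 chk.py
```

```text
clock: 9.95
ee_pos: [0.5289, -0.1173, 0.0372]
eef_rot: [2.291, 2.14, -0.003]
force: [-2.2, -7.6, 6.7]
opening: 0.0514
grasp_force: 4.7
clock: 10.37
ee_pos: [0.5293, -0.1114, 0.0372]
eef_rot: [2.291, 2.14, -0.003]
force: [-2.0, -8.6, 6.5]
opening: 0.0514
grasp_force: 5.9
10.4167 [[ 1.  12.4 37.3]] [-1.3 -7.7  7.2] [-1.27  0.38 -0.08]
tab y 94 [31.  33.3 35.5]
pad z 195 [46.8 47.3 47.9]
```

```bash
python3 -m jog '[[[0.1,0.5,0],[0,0,0],0.6],[[0.1,1,0],[0,0,0],0.6],[[0.1,1.5,0],[0,0,0],0.6],[[0.1,2,0],[0,0,0],0.6],[[0.1,2,0],[0,0,0],0.6]]'
python3 chk.py
```

```text
clock: 10.83
ee_pos: [0.5294, -0.1114, 0.0373]
eef_rot: [2.29, 2.138, -0.006]
force: [-1.9, -13.8, 5.3]
opening: 0.0513
grasp_force: 8.3
10.8833 [[ 1.  12.4 37.3]] [ -2.4 -14.3   5.5] [-2.18  0.55 -0.13]
tab y 91 [31.5 33.6 35.5]
pad z 193 [46.9 47.4 48. ]
```

```bash
python3 -m jog '[[[-0.1,-2,0],[0,0,0],0.6],[[-0.1,-2,3],[0,0,0],0.6],[[-0.1,-2,7],[0,0,0],0.6],[[-0.1,-2,11],[0,0,0],0.6],[[-0.1,-2,15],[0,0,0],0.6]]'
python3 -m jog '[[[0,-2,8],[0,0,0],0.6],[[0,-4,20],[0,0,0],0.6],[[0,-6,35],[0,0,0],0.6],[[0,-6,50],[0,0,0],0.6],[[0,-6,60],[0,0,0],0.6]]'
python3 -m jog '[[[0,0,25],[0,0,0],0.6],[[0,0,50],[0,0,0],0.6],[[0,0,75],[0,0,0],0.6],[[0,0,85],[0,0,0],0.6],[[0,0,85],[0,0,0],0.6]]'
python3 - <<'E'
from chk import *
p=chk()
cv2.imwrite('pics/s4.png',cv2.convertScaleAbs(cv2.resize(p['image'][95:215,150:310,::-1],None,fx=4.8,fy=4.8,interpolation=cv2.INTER_CUBIC),alpha=1.8))
E
```

```text
clock: 11.3
ee_pos: [0.5266, -0.111, 0.0494]
eef_rot: [2.296, 2.142, -0.008]
force: [-1.1, -10.4, -7.9]
opening: 0.0516
grasp_force: 5.3
clock: 11.72
ee_pos: [0.5288, -0.1142, 0.1127]
eef_rot: [2.296, 2.142, 0.003]
force: [0.1, 1.1, 0.4]
opening: 0.0512
grasp_force: 0.0
clock: 12.13
ee_pos: [0.5302, -0.1146, 0.1995]
eef_rot: [2.292, 2.14, 0.005]
force: [0.2, -0.1, -0.1]
opening: 0.0513
grasp_force: 0.0
12.1833 [[  0.5   9.7 197.1]] [-0.5  0.4 -0.8] [0.06 0.04 0.04]
tab y 60 [31.1 33.  34.7]
pad z 252 [55.3 55.8 56.2]
```

View pics/s4.png

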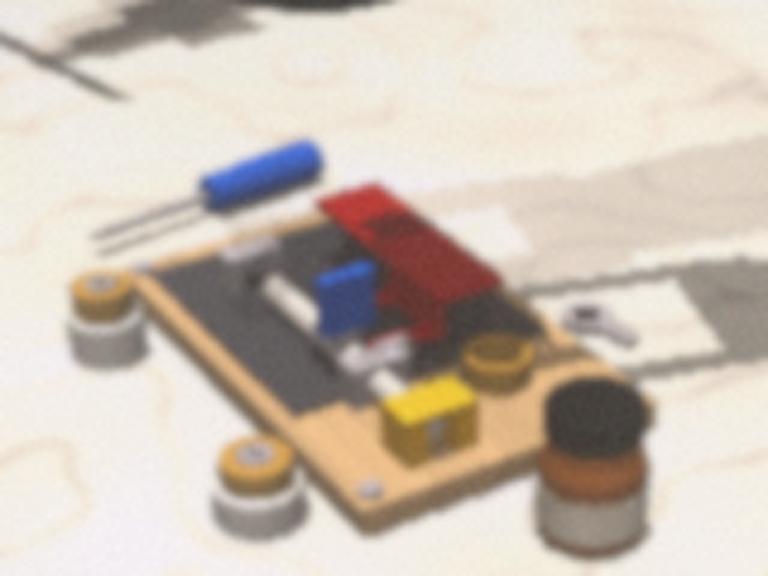

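The tab is at about (345,298) and at its home position. The bolt end has entered the keeper at (430,420), and the catch plate is back up at 55.8 mm. The loose parts have not moved and the gripper is clear.

```bash
python3 -c "
from bench import r
print(r.sign_off())"
```

```text
the job is handed in; nothing more can be done
None
```

The bolt is fully home in the keeper, the red catch has sprung back up to lock it, and the loose parts look undisturbed; I handed the job in at about 12 s, with no verdict returned.

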